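# Pry open the spool case and show the gold wire spool to the inspection camera

### The arm

A 6-joint arm with a two-finger parallel gripper is mounted at the origin on a cart in front of the work surface, level with it; the furniture and walls round the work are solid. World frame = base frame: x ahead of the robot, y to its left, z up, the work surface at z = 0. Lengths are in mm, angles in rad, forces in N, time in s.
With the tool pointing down it reaches from about 350 to 875 mm from the base axis. Payload 4.2 kg.
Tool frame: the origin (TCP) lies midway between the tips of the shut fingers; the grasp point (between the pads) lies 19 mm behind it (arm.tcp_to_grasp is the distance from the TCP to the grasp point, in mm); z points along the fingers, y is the line along which they close (so a half turn about z gives the same grasp; the last joint's range is limited). The gripper opens to 85 mm and grips with 20 to 120 N. Pads are 22 mm wide; open, the fingers measure 114 mm over their backs; the gripper's body (76 mm by 85 mm) begins 54 mm behind the grasp point. The pads swing forward as they close: fully open they stand 13 mm farther back than shut.
Start: joints at [-0.845, 0.385, 0.008, 0, -1.194, -0.259], TCP at [281.28, -558.104, 196.612] pointing down, gripper open.
Joint ranges: [-3.14, 3.14], [-1.21, 2.06], [-1.07, 1.41], [-3.16, 2.05], [-2.99, -0.16], [-3.1, 3.1]. Speed limits (rad/s): [2.79, 2.79, 3.14, 3.14, 3.14, 3.14].

### API

Orientations are given as a unit quaternion [x, y, z, w].
In Python, from bench import arm, imaging, job, models gives the robot as it stands.
- The arm moves only by the tool arm_command, never from a script. Its argument "rows" is a list of rows, each an object with "grip": the opening, from 0 (shut) to 1 (fully open); "linear": the shift along the tool's x, y, z in mm, a list of three; "rot": the turn, a rotation vector about the tool's x, y, z in rad, a list of three. In form: [{"grip": grip, "linear": [tx, ty, tz], "rot": [rx, ry, rz]}, ...]. A call has 1 to 10 rows; each row is the pose to reach, as a shift and turn from the pose commanded when the call began, along the tool's axes at that moment; what a row does not reach only later rows make up. A row lasts 1/8 s, in which the tool goes at most 62.5 mm and 10.7 degrees, less where a joint would pass 70% of its speed; a pose out of reach is approached as far as the arm can. A call with a gripper value outside its range is refused whole. The fingers move at their own pace and stop on an object; the grip force is fixed at half the most. Time passes only in rows, so rows that repeat a pose let the fingers close. It gives the time, the measured TCP pose, the force, the opening and the grip force at its end, in the units of the state.
- arm.read_state(): the state, without advancing time (a new reading comes with each control period).
- imaging.get_image(name): name is "side" or "top"; returns a dict with "frame" (480x640x3 uint8, red, green, blue), "fx", "fy", "cx", "cy" (pixels), "k1" (the pictures are not rectified: a ray, as slopes to the right and down, at radius r is drawn at 1 + k1 r^2 times it, then the intrinsics apply), "extrinsics" (4x4, takes a point from world to camera coordinates). Camera axes: x right, y down, z forward; pixel columns grow to the right and rows downward; lengths in mm; the calibration is good to about 2 mm. A picture is of the moment at which its call begins. There is no depth.
- job.job_done(): hands the job in; it is judged then, once.
Trained networks look in a picture, given as the dict that the camera call returned (one of the last four; its "shot" number tells which), for a name from the list of things; names that differ only in an ending like _2 or _b are one class to them, and where a whole thing is asked for, a point or a joint stands for the part that bears it (a point fixed in the world has none). Each returns a list of dicts, best first, with "score" (0 to 1); they miss things now and then, are a little off and sometimes report something else, mostly with a low value. They report only what shows in the picture. A call takes as long as a camera call.
- models.spot_in(picture, query): "rect" ([left, top, right, bottom] in pixels, round what is visible of it).
- models.tip_of(picture, query): "pixel" ([column, row] in pixels: a listed point, or the origin of a listed thing).
The state is a dict: "clock": time; "joints": joint angles; "joint_vel": joint speeds; "joint_efforts": joint torques, N m; "position": TCP position; "ee_rot": TCP orientation; "contact_force": force on the tool from outside, world axes, zero at the start; "wrist_torque": the same for the moment, N m; "gripper_width": finger opening in mm; "grasp_force": force on a finger pad.
Only numpy, scipy, OpenCV 4.12 (cv2) and the standard library are available. Lean on these libraries where they do the work, as an engineer would, in place of code of your own. Each camera call takes 0.05 s, during which the arm holds its last target. There are 200 camera calls.

### The job

Use the orange-handled opening blade, not the gripper, to lever the clear lid of the blue spool case up by its front lip and swing it wide open, then lay the blade down on the worktop. Take the spool of gold wire (yellow label on top) out of the case and finish while still holding it in the air in front of the small inspection camera: centred on the lens axis with its middle about 8 cm from the glass, and its underside (the flange it stood on) facing the lens squarely. The lid stays open, and the silver spool, the camera and everything else are left as they stand.

Things in the scene. Friction and masses are not known exactly. Their poses are not given: they have to be found in the camera images.
- blade_grip (a point): Opening blade: loose tool lying on the worktop, 155 mm long, about 60 g. This point is the middle of its orange handle (100 mm long, 18 mm wide, 20 mm high), 10 mm above its underside, close to its centre of mass. Its x axis points along the tool to the blade, z up as it lies.
- blade_tip (a point): End of the opening blade, on its centre line: 105 mm from blade_grip along the tool's x axis. The steel blade is 14 mm wide, 2.5 mm thick and stands 44 mm out of the black collar (14 mm long) in front of the handle; it lies at the mid height of the handle.
- case: Blue spool case, fixed, 112 mm deep (x), 200 mm wide (y), rim 44 mm high, walls 5 mm. Origin: centre of its underside; x points from its front to the hinge side, z up. Inside floor 16 mm above the worktop; the two spools stand on it on the case's y axis, 47 mm to either side of the centre; which is on which side varies.
- pry_slot (a point): Middle of the slot under the lid's lip, 62 mm in front of the case's centre, 37 mm above the worktop. The slot is open to the front and ends, 14 mm high (from the top of a 30 mm high ledge to the shut lid's underside), 12 mm deep to the case's front wall and as wide as the case. Axes as the case.
- lid (a joint): Angle of the case's clear flat lid, rad: 0 shut, 1.95 fully open (leaning back). It is hinged along the back rim and its front rises. Lid about 80 g; a stiff hinge holds it wherever it is left; about 1 to 1.5 N at the lip lifts it.
- lid_lip (a point): Middle of the lid's front edge, on its underside: the lip overhangs the case's front wall by 12 mm. The lid is 124 mm deep from hinge to lip, 200 mm wide, 5 mm thick (7 mm at its blue border). Moves with the lid.
- lid_hinge (a point): Middle of the lid's hinge line, on the back rim 56 mm behind the case's centre and 44.5 mm above the worktop. Axis: the case's y. The lid's underside passes through it.
- gold_spool_mid (a point): Centre (half-way up) of the spool of gold wire, with a round yellow label on its top: 43 mm diameter, 22 mm high, about 50 g, round and solid, standing on its flange in the case; its axis is z, which points up, away from the underside.
- silver_spool_mid (a point): Centre of the other spool, with silver wire and a dark grey label on top, same size; to be left in its place.
- lens (a point): Centre of the front glass of the inspection camera (small white box head, 38 x 44 x 40 mm, with a black lens tube 34 mm across, in a fork on a grey 80 mm square foot; fixed to the worktop at the left). Its z axis is the viewing direction: upward, and leaning 0.2 to 0.45 rad from vertical towards the robot's side. Head stiff in its fork, tilt varies.
- view_point (a point): Where the spool's middle is to be held: on the lens axis, 80 mm in front of lens, in the air. Same axes as lens.
- bowl: Small glazed bowl with black and white stripes, 110 mm across, 49 mm high; bystander, origin under its centre.
- jar_1: Small glass jar of coral-red beads with a black lid, 38 mm across, 46 mm high; bystander, origin under its centre.
- pliers_a: Side cutters with black handles, 108 x 106 mm, 11 mm high, lying flat; bystander, origin under the middle.

How it is judged (in metres and radians):
On the way, in this order (a step that is already met when the one before it is completed fails the run):
1. the lid is being levered up by the blade (value of joint lid above 0.25 rad and contact force between blade_tool and lid above 0.05 N), for 0.05 s.
2. the lid is swung wide open (value of joint lid above 1.25 rad), for 0.1 s.
3. the blade lies on the worktop, let go (height (world z) of each of blade_grip, blade_tip below 0.035 m and contact force between the fingers and blade_tool below 0.05 N and value of joint lid above 1.25 rad), for 0.1 s.
4. the gold spool is lifted clear of the case in the gripper (height (world z) of gold_spool_mid above 0.075 m and contact force between the fingers and gold_spool above 0.5 N), for 0.1 s.
At the end, for the whole second after the job is handed in: Gold spool held still in the air, middle within 25 mm of the point 80 mm before the lens and 16 mm of the lens axis each way, axis within 0.17 rad of the lens axis, underside to the lens, clear of the camera; lid over 1.2 rad open; blade lying let go; silver spool within 15 mm of its place (distance between gold_spool_mid and view_point below 0.025 m and x of gold_spool_mid in the frame of lens between -0.016 and 0.016 m and y of gold_spool_mid in the frame of lens between -0.016 and 0.016 m and angle between the z axis of gold_spool_mid and the z axis of lens, either way round below 0.17 rad and angle between gold_spool_mid's own z axis and vertical below 1.1 rad and contact force between the fingers and gold_spool above 0.5 N and contact force between gold_spool and inspection_camera below 0.05 N and linear speed of gold_spool below 0.03 m/s and height (world z) of gold_spool_mid above 0.12 m and value of joint lid above 1.2 rad and height (world z) of each of blade_grip, blade_tip below 0.035 m and contact force between the fingers and blade_tool below 0.05 N and distance of silver_spool_mid from where it was at the start of the episode below 0.015 m); the arm keeps its last pose, push and grip.
It fails at once if the lid is pushed open by the gripper or arm and not by the blade (value of joint lid below 1.2 rad and contact force between any of the fingers, the arm and lid above 1 N).
It fails at once if the camera head is turned (distance of lens from where it was at the start of the episode above 0.01 m).
It fails at once if the silver spool is displaced (distance of silver_spool_mid from where it was at the start of the episode above 0.03 m).
It fails at once if the bowl, bead jar or side cutters are disturbed (distance of any of bowl, jar_1, pliers_a from where it was at the start of the episode above 0.03 m).
It also fails if it takes over 64 s, if anything falls off the work surface, if the arm or the gripper's body presses on something with over 40 N, if the wrist force passes 120 N, or if a joint passes its speed limit or range.

## Working session

There is one attempt and no reset: what is moved stays moved. The work goes in short steps, Python scripts to look and compute and a tool call to move; the robot and the scene stay as the last step left them, time stands still between calls to the robot, and variables do not carry over. Pictures are saved under pics/ and viewed, at most 10 in all, crops included, and the job is handed in when it is done.

Besides the shell and the picture viewer there is one more tool, called as name([rows], argument=value, ...), one row to a line, values as JSON. arm_command: Moves the arm, as the interface text tells. Its arguments: {"type":"object","properties":{"rows":{"type":"array"}},"required":["rows"]}

```bash
mkdir -p pics; ls
python3 - <<'E'
from bench import arm, imaging, job, models
import cv2
print(arm.read_state(), arm.tcp_to_grasp)
for n in("top","side"):
    p=imaging.get_image(n); cv2.imwrite(f"pics/{n}0.png",p["frame"][:,:,::-1])
    print(n,{k:(v.tolist() if hasattr(v,'tolist') else v) for k,v in p.items() if k!="frame"})
    for q in("blade_grip","blade_tip","case","pry_slot","lid_lip","lid_hinge","gold_spool_mid","silver_spool_mid","lens","view_point","bowl","jar_1","pliers_a"):
        r=models.tip_of(p,q); print(q,[( [round(x) for x in a["pixel"]],round(a["score"],2)) for a in r[:2]])
E
```

```text
pics
{'clock': 0.0, 'joints': array([-8.45430166e-01,  3.85535298e-01,  6.61724878e-03, -4.83479049e-04,
       -1.19401433e+00, -2.58597391e-01]), 'joint_vel': array([ 3.38549179e-04,  8.70170300e-04,  3.76098418e-04, -2.89229279e-06,
        7.96246397e-04, -1.10132766e-03]), 'joint_efforts': array([ 1.13855181e-04, -3.92291343e+01,  1.88400078e+01,  4.18603733e+00,
       -4.59898612e-03, -1.11255679e-05]), 'position': array([ 280.95765652, -557.54247105,  195.53345569]), 'ee_rot': array([-2.31184569e-01,  9.72909299e-01,  1.04749382e-03, -3.06468847e-04]), 'contact_force': array([0.25234569, 0.45663578, 1.05688889]), 'wrist_torque': array([ 0.03629222, -0.00582985, -0.04035588]), 'grasp_force': 0.0, 'gripper_width': 85.67784504624478} 18.700000000000003
top {'fx': 501.9331173598254, 'fy': 501.9331173598254, 'cx': 322.465688228513, 'cy': 244.04384979601159, 'k1': -0.06249481023443431, 'extrinsics': [[-0.017469058550747835, -0.9995554499407956, -0.0241605978196787, -28.213054692149257], [-0.9811787656274589, 0.021785617775443206, -0.1918687487318309, 541.6121517110471], [0.19230980
[... 621 characters left out ...]
xtrinsics': [[0.9945826553964544, -0.1039218883836266, -0.0023627736495214066, -545.6842470193513], [-0.04147341526860648, -0.3758728757540334, -0.925742694866317, 132.07318112675424], [0.09531682648145362, 0.9208256199667634, -0.3781466384913799, 1323.0469334629124], [0.0, 0.0, 0.0, 1.0]], 'shot': 2}
blade_grip [([321, 320], 0.97)]
blade_tip [([332, 211], 0.73), ([360, 321], 0.58)]
case [([345, 271], 0.7)]
pry_slot [([327, 262], 0.62)]
lid_lip [([322, 258], 0.91)]
lid_hinge [([366, 260], 0.92)]
gold_spool_mid []
silver_spool_mid []
lens [([331, 213], 0.55)]
view_point []
bowl [([324, 382], 0.9)]
jar_1 [([246, 364], 0.71), ([326, 259], 0.67)]
pliers_a [([323, 383], 0.65), ([258, 308], 0.63)]
```

View pics/top0.png

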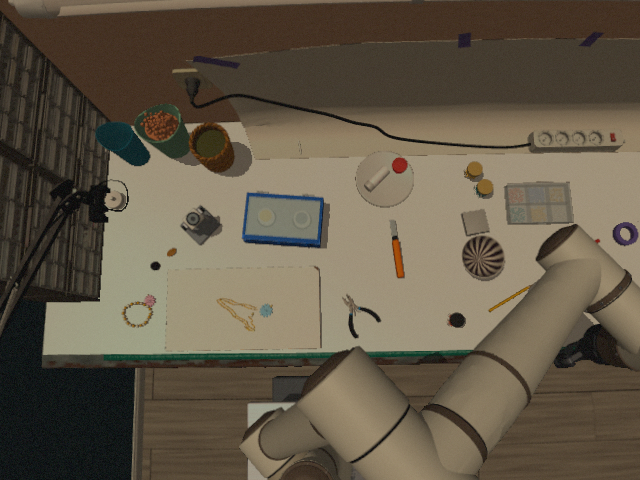

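View pics/side0.png

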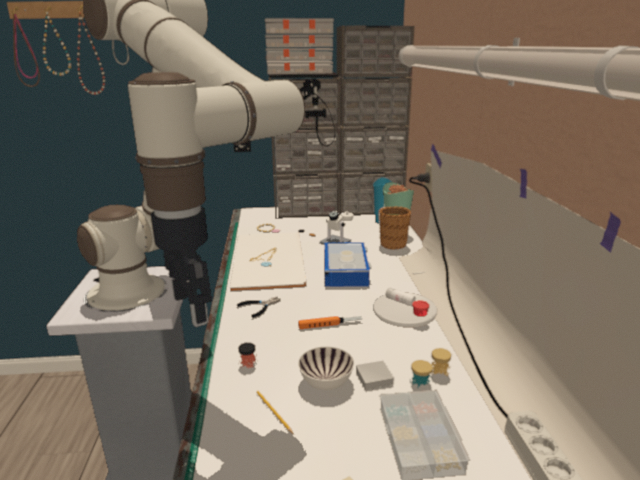

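The top view shows the case at about (285,218) with the gold-looking spool on the left (266,216) and the other at (302,219). The blade handle is at (398,258) with its tip at (392,222), and the camera is at (200,222). The side view agrees.

```bash
cat > h.py <<'E'
import numpy as np, cv2
from scipy.spatial.transform import Rotation as R
from scipy.optimize import least_squares
from bench import arm, imaging, job, models
def K(p): return np.array([[p["fx"],0,p["cx"]],[0,p["fy"],p["cy"]],[0,0,1]]),np.array([p["k1"],0,0,0,0.])
def proj(p,X):
    E=np.array(p["extrinsics"]);k,d=K(p)
    return cv2.projectPoints(np.atleast_2d(X).astype(float),cv2.Rodrigues(E[:3,:3])[0],E[:3,3],k,d)[0].reshape(-1,2)
def ray(p,uv):
    E=np.array(p["extrinsics"]);k,d=K(p)
    n=cv2.undistortPoints(np.array([[uv]],float),k,d).ravel()
    v=E[:3,:3].T@np.array([n[0],n[1],1]);return -E[:3,:3].T@E[:3,3],v/np.linalg.norm(v)
def at(p,uv,z):
    o,v=ray(p,uv);return o+v*(z-o[2])/v[2]
def tri(rs):
    A=sum(np.eye(3)-np.outer(v,v) for o,v in rs);b=sum((np.eye(3)-np.outer(v,v))@o for o,v in rs)
    X=np.linalg.solve(A,b);return X,[np.linalg.norm(np.cross(X-o,v)) for o,v in rs]
def save(name,p,box=None,s=1):
    f=p["frame"][:,:,::-1]
    if box: f=f[box[1]:box[3],box[0]:box[2]]
    cv2.imwrite("pics/"+name,cv2.resize(f,None,fx=s,fy=s,interpolation=cv2.INTER_CUBIC))
E
python3 - <<'E'
from h import *
np.set_printoptions(precision=1,suppress=True)
t=imaging.get_image("top");s=imaging.get_image("side")
a=cv2.resize(t["frame"][185:285,170:420],None,fx=3.2,fy=3.2,interpolation=cv2.INTER_CUBIC)
b=cv2.resize(s["frame"][200:340,290:380],None,fx=2,fy=2,interpolation=cv2.INTER_CUBIC)
c=np.zeros((600,800,3),np.uint8);c[:320]=a;c[320:600,:180]=b
b=cv2.resize(s["frame"][205:245,310:370],None,fx=7,fy=7,interpolation=cv2.INTER_CUBIC)
c[320:600,200:620]=b
cv2.imwrite("pics/c1.png",c[:,:,::-1])
for q,z in dict(blade_grip=10,blade_tip=10,pry_slot=37,lid_lip=44,lid_hinge=44.5,gold_spool_mid=27,silver_spool_mid=27,lens=110,bowl=0,jar_1=0,pliers_a=0,case=0).items():
    for n,p in(("t",t),("s",s)):
        for r in models.tip_of(p,q)[:2]: print(q,n,r["score"],np.array(r["pixel"]),at(p,r["pixel"],z))
a=models.tip_of(t,"lens");b=models.tip_of(s,"lens")
if a and b: print("lens tri",tri([ray(t,a[0]["pixel"]),ray(s,b[0]["pixel"])]))
E
```

```text
blade_grip t 0.85 [398.6 255.5] [ 514.4 -235.7   10. ]
blade_grip s 0.66 [319.4 322.3] [ 507.7 -232.9   10. ]
blade_tip t 0.9 [387.8 218.6] [ 613.8 -211.9   10. ]
blade_tip t 0.33 [281.1 241.1] [559.5  70.6  10. ]
blade_tip s 0.82 [357.3 315.9] [ 601.9 -213.6   10. ]
blade_tip s 0.58 [347.9 274. ] [612.8  19.2  10. ]
pry_slot t 0.7 [282.4 240.1] [556.6  64.4  37. ]
pry_slot s 0.61 [323.8 261.5] [546.9  53.8  37. ]
lid_lip t 0.7 [277.5 243.1] [547.6  76.3  44. ]
lid_lip s 0.79 [324.5 256.5] [550.9  73.6  44. ]
lid_hinge t 0.68 [280.5 195.2] [674.7  68.4  44.5]
lid_hinge s 0.61 [364.6 258.1] [665.6  48.2  44.5]
gold_spool_mid t 0.56 [285.2 217.6] [618.6  58.   27. ]
gold_spool_mid t 0.44 [362.9 316.9] [ 357.  -136.8   27. ]
lens t 0.57 [190.1 218.6] [600.9 285.6 110. ]
lens s 0.81 [332.5 213.6] [596.8 265.8 110. ]
bowl t 0.72 [480.  259.8] [ 499.9 -450.1    0. ]
bowl s 0.63 [324.9 381.8] [ 499.6 -440.8    0. ]
jar_1 t 0.58 [454.9 320. ] [ 345.3 -373.9    0. ]
jar_1 s 0.94 [248.6 364.4] [ 346.1 -367.4    0. ]
pliers_a t 0.63 [360.3 316.7] [ 358.9 -131.7    0. ]
pliers_a s 0.72 [255.7 305.6] [ 353.7 -118.5    0. ]
case t 0.66 [285.9 218.6] [622.6  58.7   0. ]
case s 0.67 [325.9 257.9] [564.  161.3   0. ]
case s 0.64 [347.  270.3] [616.9  64.6   0. ]
lens tri (array([601. , 287.6, 102.9]), [np.float64(1.6829424885414905), np.float64(1.682942488541669)])
```

View pics/c1.png

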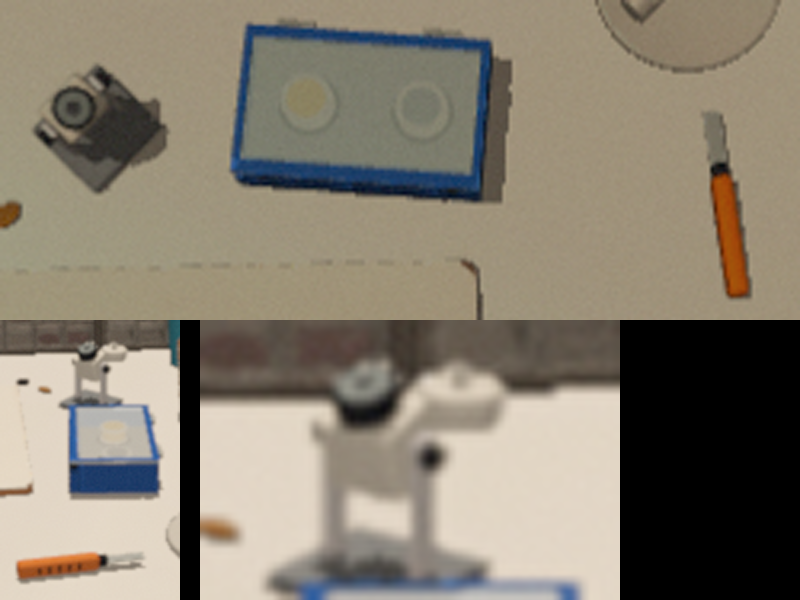

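Gold is the left (+y) spool, at (308,98) in the crop; silver is at (422,108). Next I'll fit the case and blade from colour masks, and average the network for the lens.

```bash
cat > fit.py <<'E'
from h import *
np.set_printoptions(precision=2,suppress=True)
def contour(p,lo,hi,box):
    hsv=cv2.cvtColor(p["frame"],cv2.COLOR_RGB2HSV);m=cv2.inRange(hsv,lo,hi)
    z=np.zeros_like(m);x0,y0,x1,y1=box;z[y0:y1,x0:x1]=m[y0:y1,x0:x1]
    return z
def casepts(q):
    c,s=np.cos(q[2]),np.sin(q[2])
    P=np.array([[x,y,z] for x0,z0,z1 in((56,0,44),(68,44.5,51)) for x in(-x0,56) for y in(-100,100) for z in(z0,z1)],float)
    return np.c_[q[0]+c*P[:,0]-s*P[:,1],q[1]+s*P[:,0]+c*P[:,1],P[:,2]]
if __name__=="__main__":
    t=imaging.get_image("top");s=imaging.get_image("side")
    obs=[]
    for p,b in((t,(230,180,340,260)),(s,(315,235,380,295))):
        m=contour(p,(100,120,40),(130,255,255),b)
        h=cv2.convexHull(np.vstack([np.argwhere(m)[:,::-1]])).astype(np.float32)
        print(h.reshape(-1,2).min(0),h.reshape(-1,2).max(0));obs.append((p,h.reshape(-1,2)))
    def res(q,o=obs):
        r=[]
        for p,h in o:
            g=cv2.convexHull(proj(p,casepts(q)).astype(np.float32))
            # resample both hulls
            r+=[cv2.pointPolygonTest(g,(float(a),float(b)),True) for a,b in h]
        return r
    for o in(obs,obs[:1],obs[1:]):
        f=least_squares(lambda q:res(q,o),[615,60,0.03],loss="soft_l1",x_scale=[1,1,.01],diff_step=1e-3);print("case",f.x,np.sqrt(np.mean(np.square(res(f.x,o)))))
    for p,b in((t,(370,210,420,290)),(s,(285,300,375,340))):
        m=contour(p,(3,150,60),(18,255,255),b);c=max(cv2.findContours(m,0,1)[0],key=cv2.contourArea)
        (u,v),(w,h),a=cv2.minAreaRect(c);bx=cv2.boxPoints(((u,v),(w,h),a))
        e=sorted([(np.linalg.norm(bx[i]-bx[(i+1)%4]),(bx[i]+bx[(i+1)%4])/2) for i in range(4)],key=lambda k:k[0])[:2]
        E=[at(p,k[1],14) for k in e];d=E[0]-E[1];d*=np.sign(d[0])
        print("blade",at(p,(u,v),14),"yaw",np.arctan2(d[1],d[0]),"len",np.linalg.norm(d))
    acc={}
    for i in range(10):
        for n in("top","side"):
            p=imaging.get_image(n)
            for q in("lens","view_point"):
                for r in models.tip_of(p,q)[:1]:
                    acc.setdefault((n,q),[]).append([*r["pixel"],r["score"]])
            if n=="top":
                for q in("blade_tip","blade_grip"):
                    for r in models.tip_of(p,q)[:1]: acc.setdefault((n,q),[]).append([*r["pixel"],r["score"]])
    M={}
    for k,v in acc.items():
        v=np.array(v);M[k]=np.median(v[:,:2],0);print(k,len(v),M[k],v[:,:2].std(0))
    for q in("lens","view_point"): 
        if ("side",q) in M: print(q,tri([ray(t,M["top",q]),ray(s,M["side",q])]))
    for q in("blade_tip","blade_grip"): print(q,at(t,M["top",q],10))
    a=cv2.resize(t["frame"][195:250,175:225],None,fx=8,fy=8,interpolation=cv2.INTER_CUBIC)
    b=cv2.resize(s["frame"][200:255,310:360],None,fx=8,fy=8,interpolation=cv2.INTER_CUBIC)
    cv2.imwrite("pics/c2.png",np.hstack([a,b])[:,:,::-1])
    C=[ray(p,(320,240))[0] for p in(t,s)];print("cams",C)
E
python3 fit.py
```

```text
[242. 193.] [322. 247.]
[325. 243.] [368. 285.]
case [613.96  62.94  -0.1 ] 0.8119633316872189
case [615.15  63.    -0.09] 0.7485377928393344
case [612.28  54.04  -0.11] 0.410532597004476
blade [ 507.24 -232.12   14.  ] yaw 0.10167239044494875 len 101.14363252162453
blade [ 507.33 -239.06   14.  ] yaw 0.10002870875357128 len 99.18943151715646
('top', 'lens') 9 [189.5 220.4] [1.25 1.46]
('top', 'view_point') 10 [187.85 216.2 ] [1.31 1.11]
('top', 'blade_tip') 9 [389.8 220.4] [63.01  1.22]
('top', 'blade_grip') 10 [399.2 258.7] [1.14 1.46]
('side', 'lens') 9 [332.4 214.7] [1.39 1.35]
('side', 'view_point') 3 [255.1 306.7] [34.15 42.15]
lens (array([599.38, 290.6 ,  97.67]), [np.float64(0.0510715548600153), np.float64(0.05107155486023232)])
view_point (array([ 495.84,  314.47, -166.43]), [np.float64(183.0083707642612), np.float64(183.00837076426112)])
blade_tip [ 608.84 -216.92   10.  ]
blade_grip [ 505.95 -236.91   10.  ]
cams [array([ 296.23,  -64.84, 1300.58]), array([  422.1 , -1225.36,   621.28])]
```

View pics/c2.png

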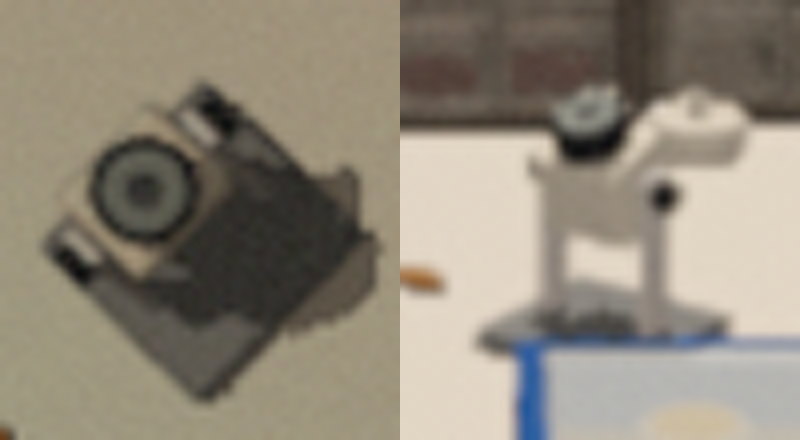

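Top view: the lens glass is centred at (145,187) in the crop, and its rings are nearly concentric as seen from the top camera. The fork prongs are at about (205,118) and (75,262), and the foot corners at (200,400), (360,235) and (50,250). In the side view the rim ellipse is centred at about (590,105). The tilt needs an averaged, overlaid look.

```bash
cat > lens.py <<'E'
from h import *
np.set_printoptions(precision=3,suppress=True)
T=[imaging.get_image("top") for _ in range(6)];S=[imaging.get_image("side") for _ in range(6)]
t,s=T[0],S[0]
mt=np.mean([p["frame"] for p in T],0).astype(np.uint8);ms=np.mean([p["frame"] for p in S],0).astype(np.uint8)
np.savez("avg.npz",t=mt,s=ms)
full=lambda x,y,x0,y0,k=8:(x0+(x+.5)/k-.5,y0+(y+.5)/k-.5)
L,e=tri([ray(t,full(145,187,175,195)),ray(s,full(190,105,310,200))]);print("lens",L,e)
F=[at(t,full(*c,175,195),6) for c in((200,400),(360,235),(50,250))];print("foot corners",F, "centre",(F[1]+F[2])/2)
d=F[1]-F[0];print("edge yaw",np.arctan2(d[1],d[0]),np.linalg.norm(d));d=F[2]-F[0];print("edge yaw",np.arctan2(d[1],d[0]),np.linalg.norm(d))
yaw=np.arctan2(-.73,-.68)
k=14
tiles=[]
for img,p,(x0,y0) in((mt,t,(180,203)),(ms,s,(320,200))):
  for tl in(None,.2,.42):
    c=cv2.resize(img[y0:y0+20 if p is s else y0+30,x0:x0+19 if p is s else x0+27],None,fx=14 if p is s else 10,fy=14 if p is s else 10,interpolation=cv2.INTER_CUBIC);kk=14 if p is s else 10
    if tl:
      a=np.array([np.sin(tl)*np.cos(yaw),np.sin(tl)*np.sin(yaw),np.cos(tl)]);u=np.cross(a,[0,0,1]);u/=np.linalg.norm(u);v=np.cross(a,u)
      th=np.linspace(0,2*np.pi,60)
      for off,col in((0,(255,0,0)),(-20,(0,255,0))):
        q=proj(p,[L+a*off+17*(np.cos(h)*u+np.sin(h)*v) for h in th]);q=((q-[x0,y0]+.5)*kk-.5)
        cv2.polylines(c,[q.round().astype(np.int32)],True,col,1)
    o=np.zeros((300,270,3),np.uint8);o[:c.shape[0],:c.shape[1]]=c[:300,:270];tiles.append(o)
cv2.imwrite("pics/c3.png",cv2.resize(np.vstack([np.hstack(tiles[:3]),np.hstack(tiles[3:])]),(800,600))[:,:,::-1])
E
python3 lens.py
```

```text
lens [601.885 279.587 108.525] [np.float64(0.858300277693148), np.float64(0.8583002776934029)]
foot corners [array([555.826, 288.283,   6.   ]), array([610.79 , 235.884,   6.   ]), array([608.196, 340.825,   6.   ])] centre [609.493 288.355   6.   ]
edge yaw -0.7615068055596634 75.93902082244647
edge yaw 0.7870354544401356 74.18436530394199
```

View pics/c3.png

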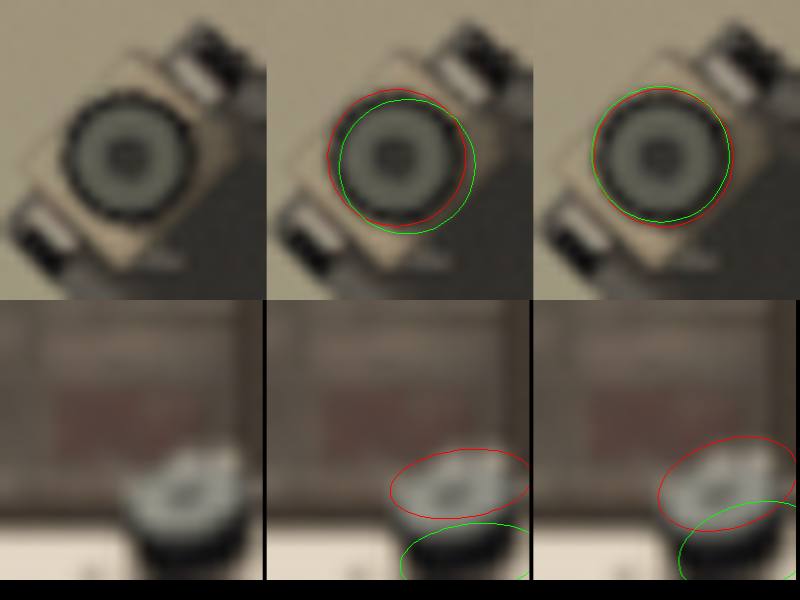

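The lens tube and head face look concentric from the top camera, so the axis points nearly at it and the tilt is about 0.36. The lens is at about (601,280,109). Next: blade PCA and the first move.

```bash
cat > mv.py <<'E'
import json,sys,os
from h import *
def load():
    if os.path.exists("cmd.json"):
        d=json.load(open("cmd.json"));return np.array(d["p"]),R.from_quat(d["q"])
    return np.array([281.28,-558.104,196.612]),R.from_quat([-0.231184569,.972909299,.00104749,-.0003064688])
def frame(yaw,tz=(0,0,-1)):
    """tool z=tz, tool y closest to heading yaw"""
    z=np.array(tz,float);z/=np.linalg.norm(z);y=np.array([np.cos(yaw),np.sin(yaw),0]);y-=z*(y@z);y/=np.linalg.norm(y)
    return R.from_matrix(np.c_[np.cross(y,z),y,z])
def plan(goals,keep=True):
    """goals: list of (pos,R); all relative to start pose"""
    p,q=load()
    for P,Q in goals:
        l=np.round(q.inv().apply(np.array(P)-p),0);r=np.round((q.inv()*Q).as_rotvec(),2)
        print("linear",l.tolist(),"rot",r.tolist())
    if keep: json.dump(dict(p=(p+q.apply(l)).tolist(),q=(q*R.from_rotvec(r)).as_quat().tolist()),open("cmd.json","w"))
E
python3 - <<'E'
from mv import *
from fit import contour
t=imaging.get_image("top")
m=contour(t,(3,150,60),(18,255,255),(370,210,420,290));P=np.argwhere(m)[:,::-1].astype(float)
W=np.array([at(t,u,12)[:2] for u in P]);c=W.mean(0);v=np.linalg.svd(W-c)[2][0];v*=np.sign(v[0]);print(c,np.arctan2(v[1],v[0]),len(P))
g=at(t,(170+712/3.2-.3,185+112/3.2-.3),10);print("tip",g,np.arctan2(*(g[:2]-c)[::-1]),np.linalg.norm(g[:2]-c))
yaw=np.arctan2(*(g[:2]-c)[::-1])
plan([([c[0],c[1],90],frame(yaw+np.pi/2))])
E
```

```text
[ 507.42 -232.44] 0.09937927960051969 270
tip [ 610.59 -223.34   10.  ] 0.08801128320274894 103.57355004938466
linear [-348.0, 189.0, 107.0] rot [0.0, -0.0, 0.38]
```

arm_command([
  {"grip":0.6,"linear":[-348,189,0],"rot":[0,0,0.38]},
  {"grip":0.6,"linear":[-348,189,0],"rot":[0,0,0.38]},
  {"grip":0.6,"linear":[-348,189,0],"rot":[0,0,0.38]},
  {"grip":0.6,"linear":[-348,189,0],"rot":[0,0,0.38]},
  {"grip":0.6,"linear":[-348,189,0],"rot":[0,0,0.38]},
  {"grip":0.6,"linear":[-348,189,50],"rot":[0,0,0.38]},
  {"grip":0.6,"linear":[-348,189,107],"rot":[0,0,0.38]},
  {"grip":0.6,"linear":[-348,189,107],"rot":[0,0,0.38]},
  {"grip":0.6,"linear":[-348,189,107],"rot":[0,0,0.38]},
  {"grip":0.6,"linear":[-348,189,107],"rot":[0,0,0.38]},
])

```text
clock: 8.8
position: [507.8, -233.4, 90.9]
ee_rot: [-0.043, 0.999, -0.0, 0.001]
contact_force: [0.5, 0.2, -0.6]
gripper_width: 51.4
grasp_force: 0.0
```

arm_command([
  {"grip":0.6,"linear":[0,0,45],"rot":[0,0,0]},
  {"grip":0.6,"linear":[0,0,80],"rot":[0,0,0]},
  {"grip":0.6,"linear":[0,0,86],"rot":[0,0,0]},
  {"grip":0.6,"linear":[0,0,86],"rot":[0,0,0]},
  {"grip":0,"linear":[0,0,86],"rot":[0,0,0]},
  {"grip":0,"linear":[0,0,86],"rot":[0,0,0]},
  {"grip":0,"linear":[0,0,86],"rot":[0,0,0]},
  {"grip":0,"linear":[0,0,86],"rot":[0,0,0]},
])

```text
clock: 9.8
position: [507.1, -232.7, 3.9]
ee_rot: [-0.043, 0.999, -0.0, 0.0]
contact_force: [-0.3, -0.0, -0.6]
gripper_width: -0.4
grasp_force: 0.0
```

Run:
```python
from h import *
t=imaging.get_image("top");s=imaging.get_image("side")
a=cv2.resize(t["frame"][200:300,340:440],None,fx=4,fy=4);b=cv2.resize(s["frame"][270:350,290:370],None,fx=5,fy=5)
cv2.imwrite("pics/c4.png",np.hstack([a,b])[:,:,::-1]);print(arm.read_state()["gripper_width"])
```

```text
0.022886778430705412
```

View pics/c4.png

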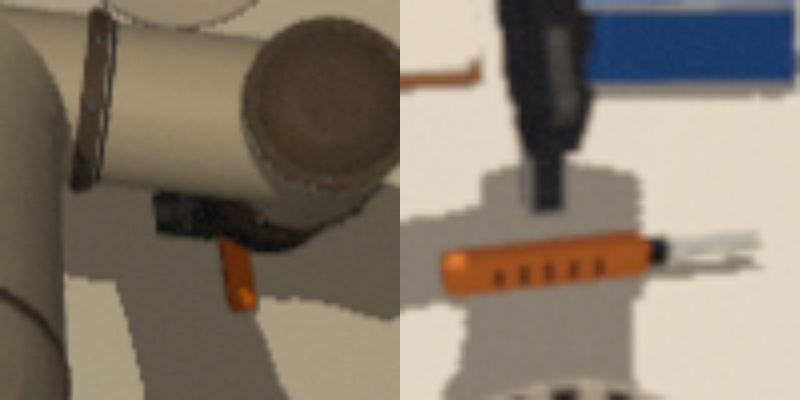

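Run:
```python
from h import *
np.set_printoptions(precision=1,suppress=True)
s=imaging.get_image("side");st=arm.read_state()
print(st["position"],st["gripper_width"],st["contact_force"],st["clock"],proj(s,st["position"]),proj(s,[507,-233,10]))
for z in(4,20,24,30,40):print(z,at(s,(319.2,312),z))
```

```text
[ 507.  -232.7    3.6] 0.10986975067759235 [ 0.1 -0.3  1.2] 9.95 [[319.1 324.6]] [[319.1 322.3]]
4 [ 512.4 -174.8    4. ]
20 [ 510.1 -202.    20. ]
24 [ 509.5 -208.9   24. ]
30 [ 508.6 -219.1   30. ]
40 [ 507.2 -236.1   40. ]
```

Run:
```python
from h import *
np.set_printoptions(precision=1,suppress=True)
t=imaging.get_image("top");s=imaging.get_image("side")
print(arm.read_state())
for y in(-233,-175):
  for z in(4,40,75,110):print(y,z,"top crop",(proj(t,[507,y,z])-[340,200])*4,"ends",((proj(t,[[507,y+43,z],[507,y-43,z]])-[340,200])*4).ravel(),"side",proj(s,[507,y,z]))
c=s["frame"][180:340,250:390];cv2.imwrite("pics/c5.png",cv2.resize(c,None,fx=3.7,fy=3.7,interpolation=cv2.INTER_CUBIC)[:,:,::-1])
```

```text
{'clock': 10.05, 'joints': array([-0.1,  0.5, -0.4,  0. , -0.7, -1.3]), 'joint_vel': array([ 0.,  0., -0.,  0., -0.,  0.]), 'joint_efforts': array([  0. , -38.4,  13. ,   2.9,  -0. ,  -0. ]), 'position': array([ 506.9, -232.7,    3.5]), 'ee_rot': array([-0.,  1.,  0., -0.]), 'contact_force': array([-0.3,  0.5, -0. ]), 'wrist_torque': array([ 0.,  0., -0.]), 'grasp_force': 0.0, 'gripper_width': -0.1898886705386678}
-233 4 top crop [[229.6 234.8]] ends [163.7 236.3 295.4 233.4] side [[319.1 324.5]]
-233 40 top crop [[236.5 225.6]] ends [168.8 227.1 304.1 224.1] side [[319.  311.3]]
-233 75 top crop [[243.6 216.1]] ends [174.1 217.6 313.1 214.6] side [[318.9 298.2]]
-233 110 top crop [[251.1 206.1]] ends [179.6 207.6 322.6 204.5] side [[318.8 284.8]]
-175 4 top crop [[140.8 236.8]] ends [ 74.9 238.2 206.6 235.3] side [[317.  312.2]]
-175 40 top crop [[145.2 227.6]] ends [ 77.6 229.  212.9 226.1] side [[316.9 299.4]]
-175 75 top crop [[149.8 218.1]] ends [ 80.3 219.6 219.4 216.6] side [[316.7 286.7]]
-175 110 top crop [[154.7 208.2]] ends [ 83.2 209.7 226.2 206.6] side [[316.6 273.8]]
```

View pics/c5.png

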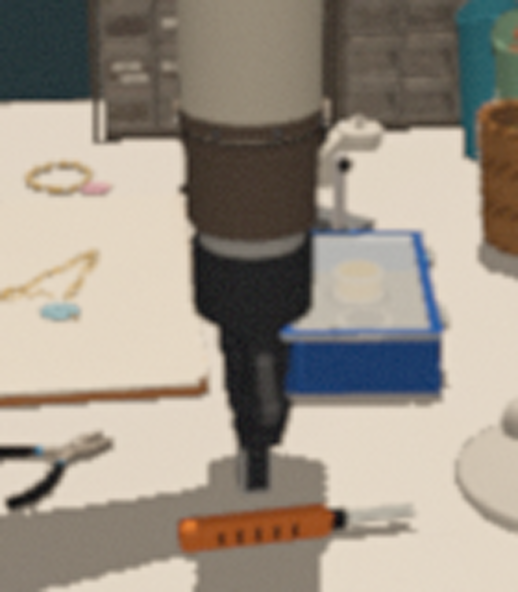

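Run:
```python
from h import *
np.set_printoptions(precision=1,suppress=True)
s=imaging.get_image("side");f=cv2.imread("pics/side0.png")
for z in(196,210,225,240):print(z,proj(s,[281,-558,z]))
g=cv2.cvtColor(f,cv2.COLOR_BGR2GRAY)
for r in range(296,334,3): 
    c=np.where(g[r,175:225]<70)[0]+175; print(r,c.min() if len(c) else None,c.max() if len(c) else None)
```

```text
196 [[193.7 337.1]]
210 [[192.8 329.5]]
225 [[191.7 321.2]]
240 [[190.6 312.8]]
296 175 213
299 176 212
302 182 211
305 181 210
308 180 210
311 180 209
314 179 209
317 178 205
320 177 213
323 176 210
326 175 210
329 175 205
332 175 204
```

The blade hasn't moved. The shut fingertips show at (319,312) in the side view, about 30 mm above where the TCP reading puts them, so they closed over the handle. I'll open and descend gently, watching the force.

arm_command([
  {"grip":0.6,"linear":[0,0,0],"rot":[0,0,0]},
  {"grip":0.6,"linear":[0,0,0],"rot":[0,0,0]},
  {"grip":0.6,"linear":[0,0,6],"rot":[0,0,0]},
  {"grip":0.6,"linear":[0,0,12],"rot":[0,0,0]},
  {"grip":0.6,"linear":[0,0,12],"rot":[0,0,0]},
])

```text
clock: 10.72
position: [506.3, -232.6, -9.3]
ee_rot: [-0.043, 0.999, 0.0, -0.001]
contact_force: [-0.3, 0.2, 0.6]
gripper_width: 51.3
grasp_force: 0.0
```

arm_command([
  {"grip":0.6,"linear":[0,0,5],"rot":[0,0,0]},
  {"grip":0.6,"linear":[0,0,10],"rot":[0,0,0]},
  {"grip":0.6,"linear":[0,0,10],"rot":[0,0,0]},
])

```text
clock: 11.1
position: [506.6, -232.6, -18.9]
ee_rot: [-0.043, 0.999, 0.0, -0.001]
contact_force: [-0.4, -0.3, 0.2]
gripper_width: 51.0
grasp_force: 0.0
```

Run:
```python
from h import *
t=imaging.get_image("top");s=imaging.get_image("side")
a=cv2.resize(t["frame"][220:290,350:430],None,fx=5,fy=5,interpolation=cv2.INTER_CUBIC);b=cv2.resize(s["frame"][270:340,280:360],None,fx=5,fy=5,interpolation=cv2.INTER_CUBIC)
cv2.imwrite("pics/c6.png",np.hstack([a,b])[:,:,::-1])
```

```text
(no output)
```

View pics/c6.png

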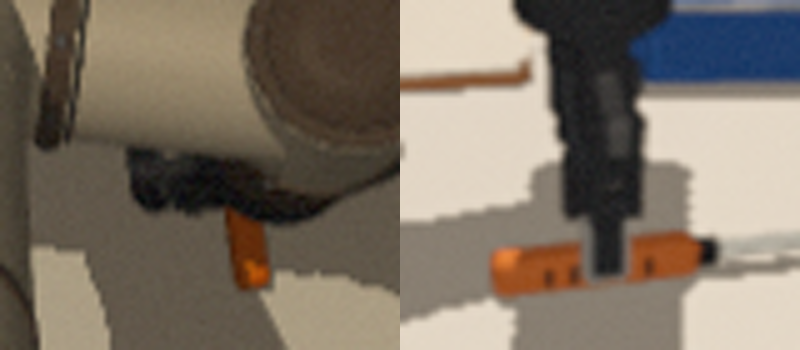

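The near finger is now in front of the handle, tip at about (607,278) in the crop, some 15 mm above the worktop. I'll go down 8 mm more and close.

arm_command([
  {"grip":0.6,"linear":[0,0,4],"rot":[0,0,0]},
  {"grip":0.6,"linear":[0,0,8],"rot":[0,0,0]},
  {"grip":0.6,"linear":[0,0,8],"rot":[0,0,0]},
  {"grip":0,"linear":[0,0,8],"rot":[0,0,0]},
  {"grip":0,"linear":[0,0,8],"rot":[0,0,0]},
  {"grip":0,"linear":[0,0,8],"rot":[0,0,0]},
  {"grip":0,"linear":[0,0,8],"rot":[0,0,0]},
])

```text
clock: 12.08
position: [507.3, -232.8, -26.0]
ee_rot: [-0.043, 0.999, -0.0, 0.0]
contact_force: [0.6, -0.1, 2.6]
gripper_width: 16.0
grasp_force: 60.8
```

Blade gripped: width 16, force 61. Its centre (z 10) is at TCP reading + 36. Next is the move to the slot.

```bash
cat > case.py <<'E'
from mv import *
yc=-0.095;CX=np.array([np.cos(yc),np.sin(yc)]);CY=np.array([-CX[1],CX[0]]);CC=np.array([615,62.5])
OFF=36.
def tipgoal(x,z,y=0,reach=105,off=OFF):
    g=CC+CX*(x-reach)+CY*y
    return [*g,z-off]
E
python3 - <<'E'
from case import *
p,q=load();p=p+q.apply([0,0,116]);print(p)
json.dump(dict(p=p.tolist(),q=q.as_quat().tolist()),open("cmd.json","w"))
Q=frame(yc+np.pi/2)
plan([([p[0],p[1],64],q),(tipgoal(-95,100),Q),(tipgoal(-95,37),Q)])
E
```

```text
[ 506.82006942 -232.3385244   -26.01444046]
linear [0.0, 0.0, -90.0] rot [0.0, 0.0, 0.0]
linear [64.0, 321.0, -89.0] rot [0.0, -0.0, 0.18]
linear [63.0, 321.0, -26.0] rot [0.0, -0.0, 0.18]
```

arm_command([
  {"grip":0,"linear":[0,0,-40],"rot":[0,0,0]},
  {"grip":0,"linear":[0,0,-89],"rot":[0,0,0]},
  {"grip":0,"linear":[10,50,-89],"rot":[0,0,0.03]},
  {"grip":0,"linear":[22,110,-89],"rot":[0,0,0.08]},
  {"grip":0,"linear":[34,170,-89],"rot":[0,0,0.13]},
  {"grip":0,"linear":[46,230,-89],"rot":[0,0,0.18]},
  {"grip":0,"linear":[58,290,-89],"rot":[0,0,0.18]},
  {"grip":0,"linear":[63,321,-75],"rot":[0,0,0.18]},
  {"grip":0,"linear":[63,321,-35],"rot":[0,0,0.18]},
  {"grip":0,"linear":[63,321,-26],"rot":[0,0,0.18]},
])

```text
clock: 13.32
position: [414.5, 80.9, -2.1]
ee_rot: [0.046, 0.999, -0.001, -0.002]
contact_force: [-0.1, 0.3, -0.3]
gripper_width: 16.4
grasp_force: 60.4
```

Run:
```python
from case import *
np.set_printoptions(precision=1,suppress=True)
t=imaging.get_image("top");s=imaging.get_image("side");st=arm.read_state();print(st["clock"],st["position"],st["ee_rot"],st["gripper_width"])
P=st["position"];Rm=R.from_quat(st["ee_rot"]).as_matrix();print(Rm)
g=P-36*Rm[:,2];bx=-Rm[:,0] if Rm[0,0]<0 else Rm[:,0];tip=g+105*bx
o=[]
for p,(x0,y0,x1,y1),k in((t,(250,190,320,290),4),(s,(280,230,380,310),5)):
    print("pred grip,tip",proj(p,[g,tip]).ravel())
    f=p["frame"].copy()
    im=cv2.resize(f[y0:y1,x0:x1],None,fx=k,fy=k,interpolation=cv2.INTER_CUBIC)
    for w in proj(p,[g,tip]): cv2.circle(im,tuple(int(v) for v in (w-[x0,y0]+.5)*k-.5),3,(255,0,255),1)
    for w in proj(p,[[*(CC+CX*-68+CY*yy),44.] for yy in(-100,0,100)]): cv2.circle(im,tuple(int(v) for v in (w-[x0,y0]+.5)*k-.5),3,(0,255,0),1)
    o.append(im)
cv2.imwrite("pics/c7.png",np.hstack(o)[:,:,::-1])
```

```text
13.425 [415.8  81.   -1. ] [ 0.  1. -0. -0.] 16.010974368031743
[[-1.   0.1 -0. ]
 [ 0.1  1.  -0. ]
 [ 0.  -0.  -1. ]]
pred grip,tip [276.1 294.9 279.9 254.1]
pred grip,tip [278.4 260.3 314.3 260.2]
```

View pics/c7.png

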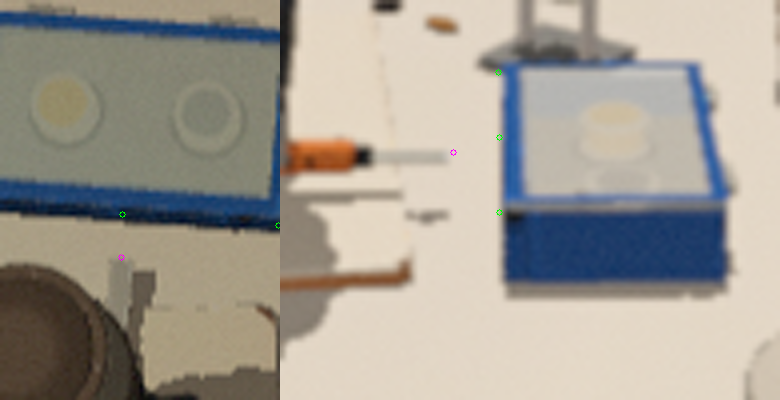

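The tip is at crop (120,262) in the top view and (447,157) in the side view, about 3 mm short of prediction, level, and in front of the slot. Next I'll plan insertion and the swing path.

Run:
```python
from case import *
p,q=load();print(p)
Q=q
G=[(tipgoal(-80,37.5,reach=102),Q),(tipgoal(-61,37.5,reach=102),Q)]
def th(a,r): return (tipgoal(56-r*np.cos(a),43.5+r*np.sin(a),reach=102),Q)
print("A");plan(G+[th(a,117) for a in(0.05,.15,.3,.42,.54)])
print("B");plan([th(a,r) for a,r in((.68,116),(.82,115),(.96,114),(1.1,112),(1.24,110),(1.38,107),(1.5,103),(1.62,100),(1.74,98),(1.8,98))])
```

```text
[416.32378028  81.96046621   0.67949435]
A
linear [-18.0, -1.0, -1.0] rot [0.0, 0.0, 0.0]
linear [-37.0, -1.0, -1.0] rot [0.0, 0.0, 0.0]
linear [-37.0, -1.0, -13.0] rot [0.0, 0.0, 0.0]
linear [-38.0, -1.0, -24.0] rot [0.0, 0.0, 0.0]
linear [-42.0, -1.0, -41.0] rot [0.0, 0.0, 0.0]
linear [-47.0, -1.0, -55.0] rot [0.0, 0.0, 0.0]
linear [-53.0, -0.0, -67.0] rot [0.0, 0.0, 0.0]
B
linear [-10.0, -0.0, -13.0] rot [0.0, 0.0, 0.0]
linear [-22.0, -0.0, -24.0] rot [0.0, 0.0, 0.0]
linear [-35.0, -0.0, -33.0] rot [0.0, 0.0, 0.0]
linear [-50.0, -0.0, -40.0] rot [0.0, 0.0, 0.0]
linear [-65.0, -1.0, -44.0] rot [0.0, 0.0, 0.0]
linear [-80.0, -1.0, -45.0] rot [0.0, 0.0, 0.0]
linear [-93.0, -1.0, -43.0] rot [0.0, 0.0, 0.0]
linear [-105.0, -1.0, -40.0] rot [0.0, 0.0, 0.0]
linear [-117.0, -1.0, -37.0] rot [0.0, 0.0, 0.0]
linear [-123.0, -1.0, -35.0] rot [0.0, 0.0, 0.0]
```

arm_command([
  {"grip":0,"linear":[-10,-1,-2],"rot":[0,0,0]},
  {"grip":0,"linear":[-24,-1,-2],"rot":[0,0,0]},
  {"grip":0,"linear":[-37,-1,-2],"rot":[0,0,0]},
  {"grip":0,"linear":[-37,-1,-2],"rot":[0,0,0]},
])

```text
clock: 13.92
position: [454.8, 77.2, 1.9]
ee_rot: [0.047, 0.999, 0.0, 0.001]
contact_force: [-0.2, -0.2, -0.9]
gripper_width: 16.6
grasp_force: 60.4
```

arm_command([
  {"grip":0,"linear":[0,0,-6],"rot":[0,0,0]},
  {"grip":0,"linear":[0,0,-12],"rot":[0,0,0]},
  {"grip":0,"linear":[-1,0,-22],"rot":[0,0,0]},
  {"grip":0,"linear":[-3,0,-31],"rot":[0,0,0]},
  {"grip":0,"linear":[-5,0,-40],"rot":[0,0,0]},
  {"grip":0,"linear":[-8,0,-48],"rot":[0,0,0]},
  {"grip":0,"linear":[-12,0,-56],"rot":[0,0,0]},
  {"grip":0,"linear":[-16,0,-65],"rot":[0,0,0]},
])

```text
clock: 14.92
position: [469.5, 75.7, 67.2]
ee_rot: [0.047, 0.999, 0.0, 0.0]
contact_force: [0.1, 0.1, -1.9]
gripper_width: 16.1
grasp_force: 60.3
```

Run:
```python
from h import *
t=imaging.get_image("top");s=imaging.get_image("side");st=arm.read_state();print(st["clock"],st["position"],st["contact_force"])
a=cv2.resize(t["frame"][180:260,240:330],None,fx=4,fy=4);b=cv2.resize(s["frame"][200:300,290:390],None,fx=4,fy=4)
b=b[:320] if 0 else cv2.resize(s["frame"][210:290,290:390],None,fx=4,fy=4)
cv2.imwrite("pics/c8.png",np.hstack([a,b])[:,:,::-1])
```

```text
15.025 [470.74534746  76.14435388  67.83957403] [ 0.28216618  0.37655732 -1.25988457]
```

View pics/c8.png

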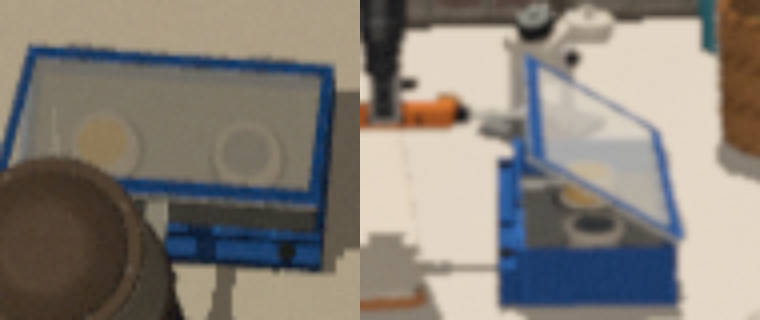

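The lid is levered up to roughly 0.5 rad, with the blade visible under the lip at (155,215). That was picture 10, the last viewing, so from here I use numbers only. Continuing the swing.

arm_command([
  {"grip":0,"linear":[-10,0,-13],"rot":[0,0,0]},
  {"grip":0,"linear":[-22,0,-24],"rot":[0,0,0]},
  {"grip":0,"linear":[-35,0,-33],"rot":[0,0,0]},
  {"grip":0,"linear":[-50,0,-40],"rot":[0,0,0]},
  {"grip":0,"linear":[-65,-1,-44],"rot":[0,0,0]},
  {"grip":0,"linear":[-80,-1,-45],"rot":[0,0,0]},
  {"grip":0,"linear":[-93,-1,-43],"rot":[0,0,0]},
  {"grip":0,"linear":[-105,-1,-40],"rot":[0,0,0]},
  {"grip":0,"linear":[-117,-1,-37],"rot":[0,0,0]},
  {"grip":0,"linear":[-123,-1,-35],"rot":[0,0,0]},
])

```text
clock: 16.27
position: [592.2, 63.1, 101.1]
ee_rot: [0.047, 0.999, -0.0, -0.0]
contact_force: [-0.5, -0.8, -0.2]
gripper_width: 16.4
grasp_force: 60.5
```

```bash
cat > lid.py <<'E'
from case import *
from fit import contour
np.set_printoptions(precision=1,suppress=True)
def edge(a,p,r=124):
    # lid lip corners in world
    return proj(p,[[*(CC+CX*(56-r*np.cos(a))+CY*y),44.5+r*np.sin(a)] for y in(-100,0,100)])
if __name__=="__main__":
    t=imaging.get_image("top");s=imaging.get_image("side");st=arm.read_state();print(st["clock"],st["position"],st["contact_force"],st["gripper_width"])
    for n,p in(("top",t),("side",s)):
        for r in models.tip_of(p,"lid_lip")[:1]: print(n,r["score"],np.array(r["pixel"]))
    for a in(.5,1.25,1.5,1.75,1.95):print(a,edge(a,t).ravel(),edge(a,s)[1])
    m=contour(t,(100,120,40),(130,255,255),(225,120,345,260));print("top blue rows hist",m[120:200].sum(1)//255)
    m=contour(s,(100,120,40),(130,255,255),(315,180,420,295));print("side blue cols",(m.sum(0)//255)[320:410], "rows",(m.sum(1)//255)[180:250])
E
python3 lid.py
```

```text
16.375 [591.9  63.2 101. ] [-0.3 -0.1 -0.2] 16.037637146138493
top 0.75 [281.7 168.9]
side 0.93 [378.1 219.2]
0.5 [319.  235.2 278.3 232.3 238.  229.5] [328.6 238.1]
1.25 [320.6 201.1 278.4 198.3 236.6 195.5] [353.2 218.9]
1.5 [321.5 188.  279.3 185.2 237.5 182.5] [363.9 216.8]
1.75 [322.6 175.8 280.7 173.  239.1 170.4] [374.8 217.3]
1.95 [323.4 167.2 281.9 164.5 240.7 162. ] [383.1 219.6]
top blue rows hist [ 0  0  0  0  0  0  0  0  0  0  0  0  0  0  0  0  0  0  0  0  0  0  0  0
  0  0  0  0  0  0  0  0  0  0  0  0  0  0  0  0  0  0  0  0  0  0  0  0
  0  0  0  0  0  0  0  0  0  0  0  0  0  0  0  0  0  0  0  0  0  0  0  0
  0  0  0  0  2 15 31 33]
side blue cols [ 0  0  0  0  0 30 33 33 36 33 24 22 22 22 22 22 22 22 22 20 20 19 18 17
 17 17 16 16 17 17 18 18 18 19 20 21 21 21 21 21 21 21 21 22 23 21 25 21
 16  0  0  0  0  0  0  0  0  0  0  0  0  0  0  0  0  0  0  0  0  0  0  0
  0  0  0  0  0  0  0  0  0  0  0  0  0  0  0  0  0  0] rows [ 0  0  0  0  0  0  0  0  0  0  0  0  0  0  0  0  0  0  0  0  0  0  0  0
  0  0  0  0  0  0  0  0  0  0  0  0  0  0  0  0  0  0  0  0  0  0  0  0
  0  0  0  0  0  0  0  0  0  0  0  0  0  0  0  0  0 17 34 35 35 28]
```

Lid is at about 1.8 rad. Now taking the blade back to its old spot.

Run:
```python
from case import *
p,q=load();print(p)
Q=frame(.09+np.pi/2)
plan([([490,72,95],q),([507,-233,60],Q),([507,-233,-25],Q)])
```

```text
[591.57334073  64.35539906 102.45696324]
linear [102.0, -2.0, 8.0] rot [0.0, 0.0, 0.0]
linear [56.0, -304.0, 42.0] rot [0.0, -0.0, -0.18]
linear [56.0, -304.0, 127.0] rot [0.0, -0.0, -0.18]
```

arm_command([
  {"grip":0,"linear":[45,-1,4],"rot":[0,0,0]},
  {"grip":0,"linear":[98,-2,8],"rot":[0,0,0]},
  {"grip":0,"linear":[94,-50,12],"rot":[0,0,-0.02]},
  {"grip":0,"linear":[86,-110,18],"rot":[0,0,-0.06]},
  {"grip":0,"linear":[78,-170,24],"rot":[0,0,-0.11]},
  {"grip":0,"linear":[70,-230,30],"rot":[0,0,-0.15]},
  {"grip":0,"linear":[60,-285,38],"rot":[0,0,-0.18]},
  {"grip":0,"linear":[56,-304,70],"rot":[0,0,-0.18]},
  {"grip":0,"linear":[56,-304,112],"rot":[0,0,-0.18]},
  {"grip":0,"linear":[56,-304,124],"rot":[0,0,-0.18]},
])

```text
clock: 17.73
position: [505.2, -234.1, -24.5]
ee_rot: [-0.043, 0.999, 0.001, -0.002]
contact_force: [0.1, 0.0, 0.1]
gripper_width: 16.0
grasp_force: 60.4
```

arm_command([
  {"grip":0,"linear":[0,0,2],"rot":[0,0,0]},
  {"grip":0,"linear":[0,0,3],"rot":[0,0,0]},
  {"grip":0.5,"linear":[0,0,3],"rot":[0,0,0]},
  {"grip":0.5,"linear":[0,0,3],"rot":[0,0,0]},
  {"grip":0.5,"linear":[0,0,3],"rot":[0,0,0]},
  {"grip":0.5,"linear":[0,0,-40],"rot":[0,0,0]},
  {"grip":0.5,"linear":[0,0,-90],"rot":[0,0,0]},
  {"grip":0.5,"linear":[0,0,-120],"rot":[0,0,0]},
  {"grip":0.5,"linear":[0,0,-120],"rot":[0,0,0]},
])

```text
clock: 18.85
position: [509.3, -234.7, 100.7]
ee_rot: [-0.044, 0.999, -0.001, 0.003]
contact_force: [-0.3, -0.1, -0.2]
gripper_width: 42.8
grasp_force: 0.0
```

Run:
```python
from mv import *
from fit import contour
np.set_printoptions(precision=1,suppress=True)
s=imaging.get_image("side");st=arm.read_state();print(st["clock"],st["position"],st["gripper_width"],st["contact_force"])
m=contour(s,(3,150,60),(18,255,255),(285,290,375,340));P=np.argwhere(m)[:,::-1].astype(float);print(len(P),P.mean(0),at(s,P.mean(0),12))
p,q=load();p=p+q.apply([0,0,-120]);json.dump(dict(p=p.tolist(),q=q.as_quat().tolist()),open("cmd.json","w"));print(p)
```

```text
18.9 [ 507.8 -234.2   98.7] 42.49287119471164 [-0.4 -0.3  0.8]
340 [319.4 322.6] [ 507.4 -237.6   12. ]
[ 507.5 -233.1   95. ]
```

Run:
```python
from case import *
np.set_printoptions(precision=1,suppress=True)
t=imaging.get_image("top")
hsv=cv2.cvtColor(t["frame"],cv2.COLOR_RGB2HSV)
e=[CC+CY*47,CC-CY*47];print("expected",e)
u=proj(t,[[*e[0],38]])[0];print("exp px",u)
x,y=u.astype(int);w=hsv[y-12:y+13,x-12:x+13];print(w[12,12],w[0,0])
m=(w[...,1]>90)&(w[...,0]>15)&(w[...,0]<40)&(w[...,2]>80);P=np.argwhere(m)[:,::-1]+[x-12,y-12]
print(m.sum(),P.mean(0),P.std(0),at(t,P.mean(0),38))
for q in("gold_spool_mid","silver_spool_mid"):
    for r in models.tip_of(t,q)[:2]:print(q,r["score"],np.array(r["pixel"]),at(t,r["pixel"],27))
print(w[12,:,1]);print(w[12,:,0])
p,q=load();p[2]=98.5;json.dump(dict(p=p.tolist(),q=q.as_quat().tolist()),open("cmd.json","w"))
```

```text
expected [array([619.5, 109.3]), array([610.5,  15.7])]
exp px [265.1 216.7]
[ 23 241 177] [ 19  42 103]
136 [265.1 215.2] [3.2 3.3] [623.6 109.3  38. ]
gold_spool_mid 0.77 [267.3 218.3] [617.8 105.   27. ]
gold_spool_mid 0.41 [400.4 258.9] [ 502.6 -237.7   27. ]
silver_spool_mid 0.45 [299.9 217.7] [617.4  19.4  27. ]
[ 34  41  40  41  58  69 146 241 240 240 240 240 241 240 241 240 240 241
 180  70  68  58 113  52  46]
[23 19 21 19 20 18 22 23 23 23 23 23 23 22 23 23 23 23 22 17 18 24 19 15
 21]
```

Run:
```python
from case import *
p,q=load();Q=frame(yc+np.pi/2)
g=np.array([622.5,109])-2*CY
plan([([*g,80],Q),([*g,-16],Q)])
```

```text
linear [-144.0, 329.0, 19.0] rot [0.0, -0.0, 0.18]
linear [-144.0, 329.0, 115.0] rot [0.0, -0.0, 0.18]
```

arm_command([
  {"grip":0.65,"linear":[-20,50,0],"rot":[0,0,0.03]},
  {"grip":0.65,"linear":[-44,100,0],"rot":[0,0,0.08]},
  {"grip":0.65,"linear":[-66,150,0],"rot":[0,0,0.13]},
  {"grip":0.65,"linear":[-88,200,0],"rot":[0,0,0.18]},
  {"grip":0.65,"linear":[-110,250,5],"rot":[0,0,0.18]},
  {"grip":0.65,"linear":[-132,300,12],"rot":[0,0,0.18]},
  {"grip":0.65,"linear":[-144,329,19],"rot":[0,0,0.18]},
  {"grip":0.65,"linear":[-144,329,50],"rot":[0,0,0.18]},
  {"grip":0.65,"linear":[-144,329,80],"rot":[0,0,0.18]},
  {"grip":0.65,"linear":[-144,329,80],"rot":[0,0,0.18]},
])

```text
clock: 20.3
position: [619.4, 105.0, 13.5]
ee_rot: [0.047, 0.999, -0.002, -0.004]
contact_force: [-0.3, -0.4, 0.4]
gripper_width: 55.6
grasp_force: 0.0
```

arm_command([
  {"grip":0.65,"linear":[0,0,5],"rot":[0,0,0]},
  {"grip":0.65,"linear":[0,0,12],"rot":[0,0,0]},
  {"grip":0.65,"linear":[0,0,20],"rot":[0,0,0]},
  {"grip":0.65,"linear":[0,0,27],"rot":[0,0,0]},
  {"grip":0.65,"linear":[0,0,30],"rot":[0,0,0]},
  {"grip":0.65,"linear":[0,0,30],"rot":[0,0,0]},
])

```text
clock: 21.05
position: [622.2, 106.0, -12.6]
ee_rot: [0.047, 0.999, -0.0, -0.0]
contact_force: [0.2, -1.1, 0.6]
gripper_width: 55.3
grasp_force: 0.0
```

arm_command([
  {"grip":0.65,"linear":[0,0,4],"rot":[0,0,0]},
  {"grip":0.65,"linear":[0,0,4],"rot":[0,0,0]},
  {"grip":0,"linear":[0,0,4],"rot":[0,0,0]},
  {"grip":0,"linear":[0,0,4],"rot":[0,0,0]},
  {"grip":0,"linear":[0,0,4],"rot":[0,0,0]},
  {"grip":0,"linear":[0,0,4],"rot":[0,0,0]},
])

```text
clock: 21.8
position: [622.8, 106.2, -15.8]
ee_rot: [0.046, 0.999, 0.0, 0.001]
contact_force: [-0.3, -0.0, 4.2]
gripper_width: 40.0
grasp_force: 60.8
```

Run:
```python
from case import *
p,q=load();print(p)
p[2]-=0.5
a=np.array([-.245,-.253,.936]);a/=np.linalg.norm(a)
V=np.array([601,279.5,109.5])+80*a;print(V)
np.savez("goal.npz",V=V,a=a)
Q=frame(yc+np.pi/2,-a)
plan([([p[0],p[1],145],q),(V+a*15-42.8*a,Q),(V-42.8*a,Q)])
```

```text
[622.33825075 107.35616128 -15.97877351]
[581.40127388 259.26131547 184.37513327]
linear [0.0, 0.0, -161.0] rot [0.0, 0.0, 0.0]
linear [49.0, 155.0, -174.0] rot [-0.28, -0.23, -0.03]
linear [46.0, 159.0, -160.0] rot [-0.28, -0.23, -0.03]
```

arm_command([
  {"grip":0,"linear":[0,0,-10],"rot":[0,0,0]},
  {"grip":0,"linear":[0,0,-30],"rot":[0,0,0]},
  {"grip":0,"linear":[0,0,-55],"rot":[0,0,0]},
  {"grip":0,"linear":[0,0,-85],"rot":[0,0,0]},
  {"grip":0,"linear":[0,0,-115],"rot":[0,0,0]},
  {"grip":0,"linear":[0,0,-145],"rot":[0,0,0]},
  {"grip":0,"linear":[0,0,-165],"rot":[0,0,0]},
  {"grip":0,"linear":[0,0,-165],"rot":[0,0,0]},
])

```text
clock: 22.8
position: [623.0, 106.3, 150.4]
ee_rot: [0.047, 0.999, 0.001, 0.002]
contact_force: [-0.4, -0.1, -1.4]
gripper_width: 40.3
grasp_force: 60.5
```

arm_command([
  {"grip":0,"linear":[10,35,-4],"rot":[-0.05,-0.04,0]},
  {"grip":0,"linear":[22,70,-8],"rot":[-0.13,-0.1,-0.01]},
  {"grip":0,"linear":[34,110,-9],"rot":[-0.2,-0.16,-0.02]},
  {"grip":0,"linear":[44,140,-9],"rot":[-0.26,-0.21,-0.03]},
  {"grip":0,"linear":[49,155,-9],"rot":[-0.28,-0.23,-0.03]},
  {"grip":0,"linear":[49,155,-9],"rot":[-0.28,-0.23,-0.03]},
  {"grip":0,"linear":[47,157,-2],"rot":[-0.28,-0.23,-0.03]},
  {"grip":0,"linear":[46,159,5],"rot":[-0.28,-0.23,-0.03]},
  {"grip":0,"linear":[46,159,5],"rot":[-0.28,-0.23,-0.03]},
])

```text
clock: 23.92
position: [591.2, 267.9, 142.0]
ee_rot: [0.031, 0.983, 0.133, 0.12]
contact_force: [-0.9, 0.5, -0.2]
gripper_width: 40.4
grasp_force: 60.5
```

```bash
cat > chk.py <<'E'
from lid import *
S=[imaging.get_image("side") for _ in range(1)];st=arm.read_state();g=np.load("goal.npz");V,a=g["V"],g["a"]
Rm=R.from_quat(st["ee_rot"]).as_matrix();print(st["clock"],st["position"],"toolz",np.round(Rm[:,2],3),"a",np.round(a,3),"spool",st["position"]-42.8*Rm[:,2],"V",V,st["gripper_width"])
s=S[0];t=imaging.get_image("top")
c=st["position"]-42.8*Rm[:,2]
print("pred side",proj(s,c),"top",proj(t,c))
for n,p in(("side",s),("top",t)):
    for q in("gold_spool_mid","lens","view_point","lid_lip"):
        for r in models.tip_of(p,q)[:1]:print(n,q,round(r["score"],2),np.array(r["pixel"]))
# gold / white spool pixels in side near prediction
u=proj(s,c)[0].astype(int);x0,y0=u-[18,18]
w=s["frame"][y0:y0+44,x0:x0+37];np.save("w.npy",w)
h=cv2.cvtColor(w,cv2.COLOR_RGB2HSV)
print(x0,y0);
for r in range(0,44,2): print(y0+r,"".join("Y" if (15<=H<=32 and S_>90 and V_>60) else "k" if V_<60 else "w" if V_>150 else "." for H,S_,V_ in h[r]))
E
python3 chk.py
```

```text
23.975 [591.4 268.1 142.7] toolz [ 0.2  0.3 -0.9] a [-0.2 -0.3  0.9] spool [581.  257.2 182.8] V [581.4 259.3 184.4] 40.3618589342767
pred side [[327.9 193. ]] top [[193.1 219.1]]
side gold_spool_mid 0.53 [323.8 260.1]
side lens 0.75 [334.  213.9]
side lid_lip 0.67 [377.2 217.6]
top gold_spool_mid 0.67 [280.7 169.7]
top lens 0.51 [286.1 216.5]
top view_point 0.38 [283.4 216.4]
top lid_lip 0.87 [279.6 169.8]
309 174
174 kkkkkkkkkkk...kkkkk..................
176 ........kkkk..kkkkkk.................
178 ........kkkk...kkkkk.................
180 .........kkk...kkkk..................
182 ..........kkk.kkkkk..................
184 ............kkkkkkkk.................
186 ............kkkkkkkk.................
188 ............kkkkkkk.YYww.............
190 ............kkkkkkk.YYYww............
192 ...............kkkk..www.............
194 ................kkkk..YYww...........
196 ..............Y..kkk...www...........
198 .w................kk.................
200 .....................................
202 .....................................
204 .....................................
206 .....................................
208 .....................................
210 .....................................
212 ...................................ww
214 ...............................wwwwww
216 ...........................kk.wwwwwww
```

The side pixels show the spool between the fingers around (328,192), as predicted, and the lid lip at (377,218), about 1.8 rad. Settle, then hand in.

arm_command([
  {"grip":0,"linear":[0,1,-1],"rot":[0,0,0]},
  {"grip":0,"linear":[0,1,-1],"rot":[0,0,0]},
  {"grip":0,"linear":[0,1,-1],"rot":[0,0,0]},
  {"grip":0,"linear":[0,1,-1],"rot":[0,0,0]},
])

```text
clock: 24.92
position: [591.1, 269.3, 144.8]
ee_rot: [0.031, 0.983, 0.134, 0.121]
contact_force: [0.3, -0.9, -0.1]
gripper_width: 40.5
grasp_force: 60.5
```

```bash
python3 -c "
from bench import arm,job
s=arm.read_state();print(s['position'],s['grasp_force'],s['contact_force'],abs(s['joint_vel']).max())
print(job.job_done())"
```

```text
[591.11350371 269.30799435 144.7859716 ] 60.548640537926985 [ 0.26407958 -0.89229879 -0.06802975] 0.001195173784103756
the job is handed in; nothing more can be done
None
```

I handed the job in at about 25 s: the blade levered the lid open to about 1.8 rad and was laid back down, and the gold spool is held in front of the lens. No verdict came back; by my measurements the spool is within a few millimetres of the viewing point, but the lens tilt (0.36 rad, good to about 0.08) is only an image estimate.

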